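Take the bottle off the dart case and hold the case up level for wiping

ROBOT

A 7-joint arm with a two-finger parallel gripper is mounted at the origin on the work surface. World frame = base frame: x ahead of the robot, y to its left, z up, the work surface at z = 0. Lengths are in mm, angles in rad, forces in N, time in s.
With the tool pointing down it reaches from about 425 to 950 mm from the base axis. Payload 4.7 kg.
Tool frame: the origin (TCP) lies at the very end of the fingers, on their centre line; the grasp point (between the pads) lies 19 mm behind it (grip_point_offset is the z of the grasp point in the tool frame, in mm); z points along the fingers, y is the direction in which the jaws open and shut (so a half turn about z gives the same grasp; the last joint's range is limited). The gripper opens to 85 mm and grips with 20 to 120 N. Pads are 22 mm wide; open, the fingers measure 114 mm over their backs; the gripper's body (76 mm by 85 mm) begins 54 mm behind the grasp point. The pads swing forward as they close: fully open they stand 13 mm farther back than shut.
Start: joints at [1.107, 0.469, -0.049, 1.532, 0.024, 1.141, -0.082], TCP at [284.376, -612.192, 231.335] pointing down, gripper open.
Joint ranges: [-2.59, 2.59], [-0.33, 1.99], [-1.39, 1.29], [0.1, 2.45], [-1.04, 4.18], [0.21, 1.99], [-2.66, 2.66]. Speed limits (rad/s): [2.57, 2.57, 3.14, 3.14, 3.14, 3.14, 3.14].

INTERFACE

Orientations are given as a unit quaternion [w, x, y, z].
In Python, from rig import move_ptp, servo_line, move_joints, grip, dwell, solve_ik, state, camera, camera_model, PlanningError, sign_off, grip_point_offset gives the robot as it stands. The module is installed in compiled form; this text tells all that it offers. Calls block until the motion is done:
- move_ptp(position, orientation): joint-space move of the TCP to a pose.
- servo_line(position, rotation=None, rate=150): straight line of the TCP; rotation=None keeps the orientation; rate is the mean speed in mm/s.
- move_joints(angles): joint-space move.
- grip(opening): opening from 0.0 (shut) to 1.0 (fully open); the grip force is fixed at half the most; returns when the fingers have stopped.
- dwell(seconds).
- solve_ik(position, orientation): joint angles nearest the present ones, or None.
- state(): the state.
- camera(name): name is "scene" or "top"; returns the picture (400x640x3 uint8, red, green, blue); there is no depth.
- camera_model(name): a dict with "fx", "fy", "cx", "cy" (pixels), "origin" and "orientation" of the camera in the world. Camera axes: x right, y down, z forward; pixel columns grow to the right and rows downward; lengths in mm; the calibration is good to about 2 mm. A picture is of the moment at which its call begins. camera_model takes no time and is no camera call.
A pose or a line that the arm cannot do raises PlanningError and nothing moves.
- sign_off(): hands the job in, once; it reports no verdict.
The state is a dict: "clock": time; "joint_positions": joint angles; "joint_vel": joint speeds; "tau": joint torques, N m; "ee_pos": TCP position; "orientation": TCP orientation; "force": force on the tool from outside, world axes, zero at the start; "moment": the same for the moment, N m; "grip_width": opening from 0.0 (shut) to 1.0 (fully open).
Only numpy, scipy, OpenCV 4.12 (cv2) and the standard library are available. Lean on these libraries where they do the work, as an engineer would, in place of code of your own. Each camera call takes 0.05 s, during which the arm holds its last target. There are 200 camera calls.

TASK

Somebody has parked a beer bottle on the closed dart case. First stand the bottle upright on the black rubber drip mat, its whole foot on the mat, and let go of it; then grip the dart case, lift it straight up and finish still holding it level and motionless in the air, with 10 to 15 cm of free space under it, so that the counter beneath can be wiped. Do not drop or tip the bottle or the case or move the case with the bottle on it, leave the other things on the counter where they stand and do not press the scorer's red button.

Things in the scene. Friction and masses are not known exactly. Their poses are not given: they have to be found in the camera images.
- bottle_mid (a point): Green glass beer bottle with a pale label, about 0.2 to 0.4 kg, upright on top of the dart case at the start. 200 mm high in all: round body 58 mm across up to 100 mm above its foot, shoulder tapering to 146 mm, straight neck 26 to 27 mm across from 146 to 188 mm, lip 29 mm across to the top. This point is on its axis, half-way up (100 mm above the foot); z points up out of the mouth.
- case_mid (a point): Closed, latched clear acrylic dart case, a flat box with three darts in black foam inside: 62 mm (its x) by 170 mm (its y, the long way) by 36 mm high (z up), about 0.2 to 0.35 kg, balanced about its middle, lying flat on the counter (z = 0). Rigid; it can be gripped across its 62 mm width. This point is its centre, 18 mm above its underside and below its lid.
- drip_mat: Black studded rubber drip mat, square, 140 x 140 mm (its x and y), 8 mm thick, fixed to the counter. Origin at the centre of its underside, z up; its top is 8 mm above that. On the left or the right of the dart case.
- flight_box_low: Lowest of a stack of three loose blue plastic flight boxes, each 52 mm (x) by 72 mm (y) by 20 mm high. Origin at the centre of its underside, z up. Leave alone.
- flight_box_mid: Middle blue flight box of the stack, same size. Origin at the centre of its underside, z up. Leave alone.
- flight_box_top: Topmost blue flight box of the stack (its top is 60 mm above the counter), same size. Origin at the centre of its underside, z up. Leave alone.
- bell: Loose brass counter bell on a round black foot 84 mm across, 59 mm high. Origin at the centre of its underside, z up. Leave alone.
- pint_glass: Loose empty clear pint glass, 86 mm across at the rim, 140 mm high. Origin at the centre of its underside, z up. Leave alone.
- scorer: Boxy grey electronic scorer fixed at the back of the counter, 150 mm deep (x), 250 mm wide (y), 120 mm high at its display, its keypad deck 45 mm high towards the robot. Origin at the centre of its underside.
- scorer_button (a joint): Fat red push button on the scorer's deck: 0 up, 0.006 m fully pressed. Do not press.
There are look-alikes about, which are no part of the job. Of the things shaped like the part that bears bottle_mid, the green glass one is meant.

How it is judged (in metres and radians):
On the way, in this order (a step that is already met when the one before it is completed fails the run):
1. the bottle stands upright, let go and at rest on the drip mat while the case still lies on the counter (x of bottle_mid in the frame of drip_mat between -0.045 and 0.045 m and y of bottle_mid in the frame of drip_mat between -0.045 and 0.045 m and z of bottle_mid in the frame of drip_mat between 0.102 and 0.113 m and angle between bottle_mid's own z axis and vertical below 0.08 rad and linear speed of bottle below 0.02 m/s and contact force between the fingers and bottle below 0.05 N and height (world z) of case_mid below 0.022 m), for 0.2 s.
2. the case is held level and still in the air, 10 to 15 cm clear of the counter (height (world z) of case_mid between 0.113 and 0.183 m and angle between case_mid's own z axis and vertical below 0.09 rad and linear speed of case below 0.02 m/s and angular speed of case below 0.1 rad/s and distance of case_mid from where it was at the start of the episode below 0.19 m and contact force between the fingers and case above 1 N), for 0.5 s.
At the end, for the whole second after the job is handed in: The fingers alone hold the case still, within 5 degrees of level, underside 95 to 165 mm above the counter, within 19 cm of where it began; the bottle stands let go and upright (within 4.5 degrees) on the mat, its axis at most 45 mm from the mat's centre along each side (all of step 2 and contact force between each of case, the fingers and bottle below 0.05 N and contact force between case and pint_glass below 0.05 N and contact force between case and scorer below 0.05 N and contact force between case and bell below 0.05 N and contact force between case and flight_box_top below 0.05 N and x of bottle_mid in the frame of drip_mat between -0.045 and 0.045 m and y of bottle_mid in the frame of drip_mat between -0.045 and 0.045 m and z of bottle_mid in the frame of drip_mat between 0.102 and 0.113 m and angle between bottle_mid's own z axis and vertical below 0.08 rad and linear speed of bottle below 0.02 m/s); the arm keeps its last pose, push and grip.
It fails at once if one of the bystanders (blue flight boxes, bell, pint glass) is shifted by more than 2.5 cm or tipped (distance of any of flight_box_low, flight_box_mid, flight_box_top, bell, pint_glass from where it was at the start of the episode above 0.025 m or angle between any of flight_box_low, flight_box_mid, flight_box_top, bell, pint_glass's own z axis and vertical above 0.3 rad).
It fails at once if the scorer's red button is pressed (value of joint scorer_button above 0.003 m).
It fails at once if the bottle is tipped by more than 29 degrees or the case by more than 17 (angle between bottle_mid's own z axis and vertical above 0.5 rad or angle between case_mid's own z axis and vertical above 0.3 rad).
It fails at once if the bottle or the case is dropped or thrown (moves faster than 0.4 m/s out of the fingers) ((contact force between the fingers and bottle below 0.05 N and linear speed of bottle above 0.4 m/s) or (contact force between the fingers and case below 0.05 N and linear speed of case above 0.4 m/s)).
It fails at once if the case is dragged or lifted more than 4 cm with the bottle still standing on it (contact force between bottle and case above 0.5 N and distance of case_mid from where it was at the start of the episode above 0.04 m).
It also fails if it takes over 59 s, if anything falls off the work surface, if the arm or the gripper's body presses on something with over 40 N, if the wrist force passes 120 N, or if a joint passes its speed limit or range.

## Working session

There is one attempt and no reset: what is moved stays moved. The work goes in short steps, each a Python script; the robot and the scene stay as the last script left them, time stands still between calls to the robot, and variables do not carry over. Pictures are saved under pics/ and viewed, about 8 in all and at most 12, crops included, and the job is handed in when it is done.

```bash
mkdir -p pics; python3 - <<'E'
from rig import *
import cv2
for n in("scene","top"):
    im=camera(n); cv2.imwrite(f"pics/{n}0.png",im[:,:,::-1]); print(n,camera_model(n))
print(state(),grip_point_offset)
E
```

```text
scene {'fx': 499.8118413722681, 'fy': 499.8118413722681, 'cx': 323.14041427891567, 'cy': 198.05347912852633, 'origin': array([1386.89341633,  265.92547837,  920.27183069]), 'orientation': array([-0.22176966,  0.53133784,  0.75405534, -0.31606782])}
top {'fx': 379.9360038732497, 'fy': 379.9360038732497, 'cx': 309.9191261802111, 'cy': 199.7324399357574, 'origin': array([ 583.86904098,    8.7770445 , 1013.20060998]), 'orientation': array([-0.0122704 ,  0.71072592, -0.7031846 ,  0.01579622])}
{'clock': 0.1, 'joint_positions': array([ 1.10708786,  0.46939961, -0.04860474,  1.53356643,  0.02408523,
        1.14099647, -0.08226991]), 'joint_vel': array([ 3.00713135e-05, -3.35579836e-03, -1.29636328e-03, -1.58878044e-03,
       -1.29323556e-04,  2.96979060e-04,  5.89932206e-04]), 'tau': array([ 2.23494935e-03, -5.11512995e+01, -4.66278184e-02, -2.38391948e+01,
        1.07117047e-02,  4.35389360e-03, -1.15794414e-06]), 'ee_pos': array([ 284.13718494, -611.70912042,  230.34361508]), 'orientation': array([-8.66524709e-04,  9.76453612e-01,  2.15725630e-01, -2.13788880e-04]), 'force': array([ 0.63303889,  0.2233355 , -0.23010902]), 'moment': array([-0.00846232, -0.0163759 ,  0.01780877]), 'grip_width': 1.0005071447656015} -18.700000000000003
```

View pics/scene0.png

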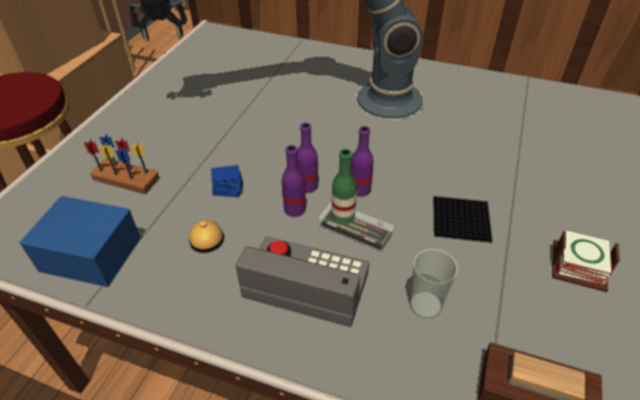

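View pics/top0.png

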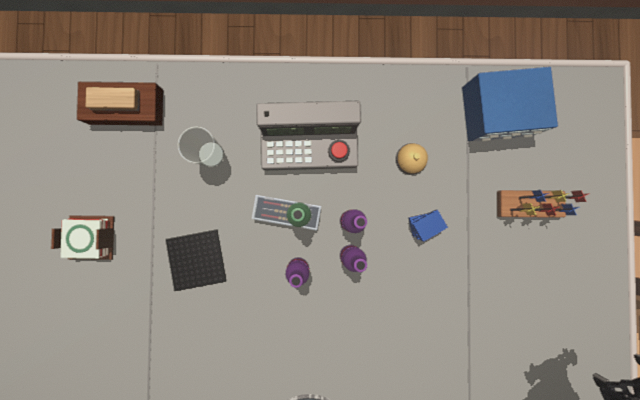

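The candidates for "the bottle" in scene.png are the green one at (344,190), standing on the case, and purple ones at (306,160), (293,185) and (363,165). The green one with the pale label on the case matches the description. The mat is at top (196,260), the case at top (287,212), and the pint glass at top (205,150). Next I'll check the choice in a close crop and measure.

```bash
cat > h.py <<'E'
import numpy as np, cv2
from scipy.spatial.transform import Rotation as R
from rig import *
def rot(m): w,x,y,z=m["orientation"]; return R.from_quat([x,y,z,w]).as_matrix()
def ray(n,px,z):
    m=camera_model(n); px=np.atleast_2d(px).astype(float)
    d=np.c_[(px[:,0]-m["cx"])/m["fx"],(px[:,1]-m["cy"])/m["fy"],np.ones(len(px))]@rot(m).T
    o=np.array(m["origin"]); return o+d*((z-o[2])/d[:,2])[:,None]
def proj(n,P):
    m=camera_model(n); c=(np.atleast_2d(P)-m["origin"])@rot(m); return c[:,:2]/c[:,2:]*m["fx"]+[m["cx"],m["cy"]]
def down(yaw): # tool z down, tool y (jaw axis) at angle yaw in world
    y=np.array([np.cos(yaw),np.sin(yaw),0]); z=np.array([0,0,-1.]); x=np.cross(y,z)
    q=R.from_matrix(np.c_[x,y,z]).as_quat(); return np.array([q[3],q[0],q[1],q[2]])
def mask_big(mask,near):
    n,l,s,c=cv2.connectedComponentsWithStats(mask.astype(np.uint8))
    k=l[near[1]-8:near[1]+9,near[0]-8:near[0]+9]; k=k[k>0]; return l==np.bincount(k).argmax()
E
python3 - <<'E'
from h import *
t=camera("top"); s=camera("scene")
hs=cv2.cvtColor(t,cv2.COLOR_RGB2HSV)
mat=mask_big(hs[...,2]<60,(196,260)); c=cv2.findContours(mat.astype(np.uint8),0,2)[0][0]
b=cv2.boxPoints(cv2.minAreaRect(c)); w=ray("top",b,8); print("mat",w.round(),w.mean(0).round(1),np.linalg.norm(w[0]-w[1]),np.linalg.norm(w[2]-w[1]))
for n,im,near in(("top",t,(298,214)),("scene",s,(344,185))):
    h=cv2.cvtColor(im,cv2.COLOR_RGB2HSV); g=mask_big((h[...,0]>45)&(h[...,0]<85)&(h[...,1]>90),near)
    ys,xs=np.nonzero(g); print(n,"green",xs.min(),xs.max(),ys.min(),ys.max(),xs.mean(),ys.mean())
a=cv2.resize(t[180:300,230:390],(800,600),interpolation=cv2.INTER_CUBIC); cv2.imwrite("pics/top_crop.png",a[:,:,::-1])
a=cv2.resize(s[115:255,265:425],(685,600),interpolation=cv2.INTER_CUBIC); cv2.imwrite("pics/sc_crop.png",a[:,:,::-1])
E
```

```text
mat [[515. 384.   8.]
 [541. 249.   8.]
 [409. 222.   8.]
 [383. 356.   8.]] [461.9 302.7   8. ] 136.8207255438556 135.0778640354442Traceback (most recent call last):
  File "<stdin>", line 7, in <module>
  File "h.py", line 16, in mask_big
    k=l[near[1]-8:near[1]+9,near[0]-8:near[0]+9]; k=k[k>0]; return l==np.bincount(k).argmax()
                                                                      ~~~~~~~~~~~~~~~~~~~~~^^
ValueError: attempt to get argmax of an empty sequence
```

```bash
python3 - <<'E'
from h import *
t=camera("top"); s=camera("scene")
a=cv2.resize(t[180:300,230:390],(800,600),interpolation=cv2.INTER_CUBIC); cv2.imwrite("pics/top_crop.png",a[:,:,::-1])
a=cv2.resize(s[115:255,265:425],(685,600),interpolation=cv2.INTER_CUBIC); cv2.imwrite("pics/sc_crop.png",a[:,:,::-1])
for n,im,near in(("top",t,(298,214)),("scene",s,(344,185))):
    h=im.astype(int); g=mask_big((h[...,1]>h[...,0]+15)&(h[...,1]>h[...,2]+8),near)
    ys,xs=np.nonzero(g); print(n,"green",xs.min(),xs.max(),ys.min(),ys.max(),xs.mean(),ys.mean())
    if n=="scene":
        for y in range(ys.min(),ys.max()+1,3): print(y,xs[ys==y].min(),xs[ys==y].max(),end="; ")
E
```

```text
top green 287 310 203 225 298.4130434782609 213.7663043478261
scene green 333 355 149 199 344.1832258064516 177.73806451612904
149 341 348; 152 339 351; 155 339 351; 158 340 350; 161 340 350; 164 340 350; 167 340 349; 170 340 349; 173 338 350; 176 336 352; 179 334 353; 182 333 354; 185 333 355; 188 333 355; 191 333 355; 194 333 354; 197 337 351;
```

View pics/top_crop.png

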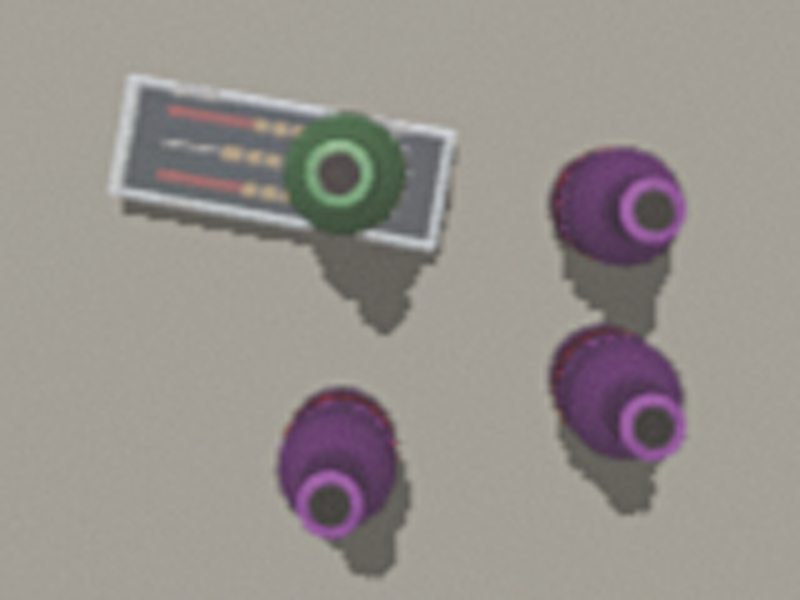

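View pics/sc_crop.png

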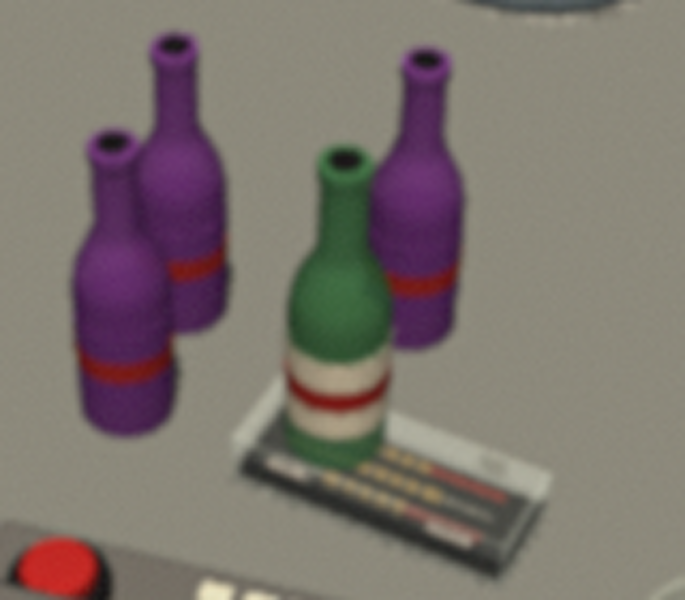

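The crop confirms the green bottle with the pale label, standing on the case. In the top crop its mouth is at (340,173), the lid corners are at (128,75), (457,130), (436,250) and (108,195), and the purple mouths are at (653,210), (653,427) and (330,503).

```bash
python3 - <<'E'
from h import *
f=lambda p:(np.array(p)+.5)/5-.5+[230,180]
c=ray("top",f([(128,75),(457,130),(436,250),(108,195)]),36)
print("case",c.round(),c.mean(0).round(1),np.linalg.norm(np.diff(c,axis=0),axis=1))
l=c[0]+c[3]-c[1]-c[2]; print("long yaw",np.arctan2(l[1],l[0]))
print("bottle top",ray("top",f([340,173]),236))
print("bottle body top",ray("top",f([345,173]),136))
p=(np.array([345,160])+.5)/4.283-.5+[265,115]; print("scene",ray("scene",p,236))
p=(np.array([(335,200),(170,45),(425,60)])+.5)/4.283-.5
print("purple",ray("top",f([(653,210),(653,427),(330,503)]),200).round())
print("glass base/rim",ray("top",[210,154],0).round(),ray("top",[196,145],140).round())
s=state(); q=s["orientation"]; print(R.from_quat([*q[1:],q[0]]).as_matrix().round(2))
print("case in scene",proj("scene",np.r_[c]).round(), (proj("scene",c)-[265,115])*4.283)
y0=np.arctan2(l[1],l[0])
for yaw in (y0-np.pi/2,y0+np.pi/2):
    print(yaw,solve_ik([c.mean(0)[0],c.mean(0)[1],5],down(yaw)),solve_ik([462,303,156],down(yaw)))
E
```

```text
case [[634. 145.  36.]
 [608. -25.  36.]
 [546. -14.  36.]
 [573. 154.  36.]] [590.3  65.1  36. ] [171.6804769   62.55194995 170.73558362]
long yaw 1.4156069116850651
bottle top [[584.89479776  29.92835214 236.        ]]
bottle body top [[585.05116327  30.34349499 136.        ]]
scene [[584.41583123  28.00028945 236.        ]]
purple [[ 571. -103.  200.]
 [ 478. -104.  200.]
 [ 445.   33.  200.]]
glass base/rim [[744. 273.   0.]] [[742. 269. 140.]]
[[ 0.91  0.42 -0.  ]
 [ 0.42 -0.91  0.  ]
 [ 0.   -0.   -1.  ]]
case in scene [[384. 243.]
 [319. 217.]
 [331. 201.]
 [395. 225.]] [[510.63489105 548.49617481]
 [231.86438314 437.72145631]
 [284.38991304 369.50269242]
 [555.03047207 472.79272428]]
-0.15518941510983142 [ 0.17173562  0.67026323 -0.48021921  1.88106187  0.46081619  0.70148328
 -0.73349395] [ 0.1019541   0.56213525 -1.03032984  1.86653981  0.55969825  1.03684239
 -1.31583496]
2.9864032384799617 [ 0.5912881   1.00420405 -1.1878863   1.85809416  1.07288558  1.09908198
  1.95438148] [ 0.17815751  0.64234686 -1.17526967  1.86323255  0.66835029  1.10195923
  1.73174239]
```

```bash
cat >> h.py <<'E'
YAW=-0.155
def rep(m): s=state(); print(m,round(s["clock"],2),s["ee_pos"].round(1),s["force"].round(1),round(s["grip_width"],3),s["joint_positions"].round(2),flush=True)
E
python3 - <<'E'
from h import *
p=state()["ee_pos"]
servo_line([p[0],p[1],380],rate=250)
j=np.array(state()["joint_positions"]); j[0]-=1.187; move_joints(j); rep("swung")
move_ptp([585,29.5,330],down(YAW)); rep("above")
servo_line([585,29.5,186],rate=100); rep("at neck")
cv2.imwrite("pics/neck.png",cv2.resize(camera("scene")[60:280,220:460],(640,587))[:,:,::-1])
E
```

```text
swung 3.71 [673.3  32.8 378.4] [0.5 0.4 0.3] 0.998 [-0.08  0.39 -0.04  1.32  0.02  1.43 -0.08]
above 4.19 [584.7  28.7 330.5] [ 0.3 -0.2  0.4] 0.998 [-0.11  0.25 -0.02  1.62  0.01  1.27 -0.28]
at neck 5.78 [585.5  29.5 186.7] [-0.5  0.   0.3] 0.995 [-0.1   0.37 -0.03  1.8   0.01  0.97 -0.29]
```

View pics/neck.png

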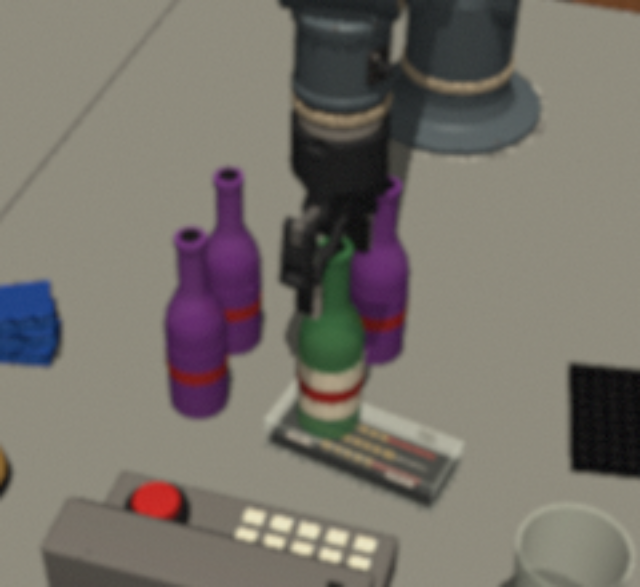

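The fingers straddle the green neck (crop 335,250) and nothing else has moved. Next: grip, lift and carry to the mat.

```bash
python3 - <<'E'
from h import *
grip(0.0); dwell(.2); rep("gripped"); z0=state()["ee_pos"][2]
servo_line([585,29.5,260],rate=80); rep("lifted")
servo_line([462,303,260],rate=140); dwell(.2); rep("over mat")
servo_line([462,303,172],rate=80); dwell(.2); rep("near")
print(z0)
cv2.imwrite("pics/place.png",cv2.resize(camera("scene")[60:280,320:560],(640,587))[:,:,::-1])
E
```

```text
gripped 6.61 [585.3  29.5 186.3] [0.9 0.1 2. ] 0.297 [-0.1   0.37 -0.03  1.8   0.01  0.97 -0.29]
lifted 7.68 [584.6  29.4 259.3] [-0.5 -0.  -2.5] 0.294 [-0.1   0.3  -0.02  1.72  0.01  1.13 -0.28]
over mat 10.18 [462.2 302.7 260. ] [-0.6 -0.4 -2.6] 0.293 [-0.5   0.25 -0.19  1.78  0.05  1.11 -0.86]
near 11.62 [462.2 303.2 172.5] [ 0.3 -0.3 -3. ] 0.299 [-0.51  0.34 -0.18  1.88  0.08  0.92 -0.88]
186.25677516968187
```

View pics/place.png

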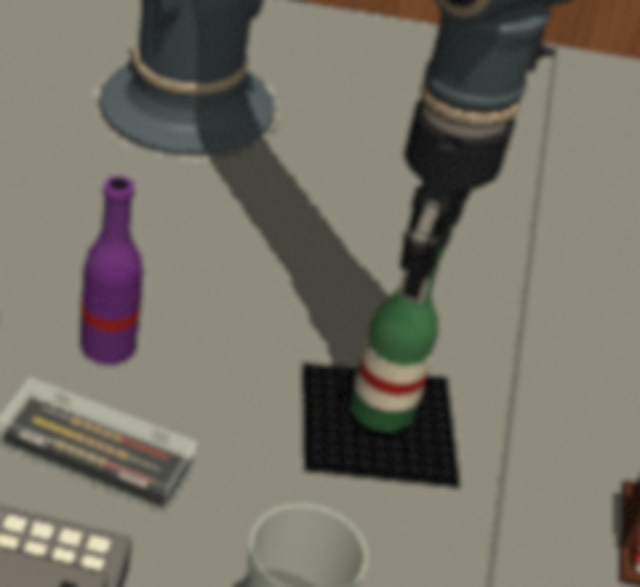

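The bottle is held over the mat (foot at about crop (388,415)), and the case has stayed put. I'll lower it in small steps until the force shows contact.

```bash
python3 - <<'E'
from h import *
servo_line([462,303,162],rate=40); dwell(.2); f0=state()["force"][2]; rep("162")
for z in np.arange(161,154.9,-1):
    servo_line([462,303,z],rate=20); dwell(.15); f=state()["force"][2]
    if f-f0>2: break
rep(f"contact {z}")
grip(1.0); dwell(.3); rep("open")
servo_line([462,303,270],rate=100); rep("up")
t=camera("top"); cv2.imwrite("pics/after.png",np.vstack([cv2.resize(t[120:300,130:370],(720,540))])[:,:,::-1])
s=camera("scene"); cv2.imwrite("pics/after_s.png",cv2.resize(s[100:300,300:540],(720,600))[:,:,::-1])
E
```

```text
162 12.28 [462.1 303.1 162.1] [-0.5  0.  -1.8] 0.297 [-0.51  0.35 -0.18  1.89  0.08  0.9  -0.89]
contact 158.0 13.88 [462.2 303.2 158.2] [ 0.3 -1.2  0.4] 0.295 [-0.51  0.36 -0.18  1.9   0.08  0.89 -0.89]
open 14.79 [462. 303. 158.] [-0.5 -0.5 -0.7] 0.999 [-0.51  0.36 -0.18  1.9   0.08  0.89 -0.89]
up 16.06 [461.7 302.7 269.2] [ 0.  -0.1  0. ] 0.995 [-0.5   0.25 -0.19  1.77  0.05  1.13 -0.86]
```

View pics/after_s.png

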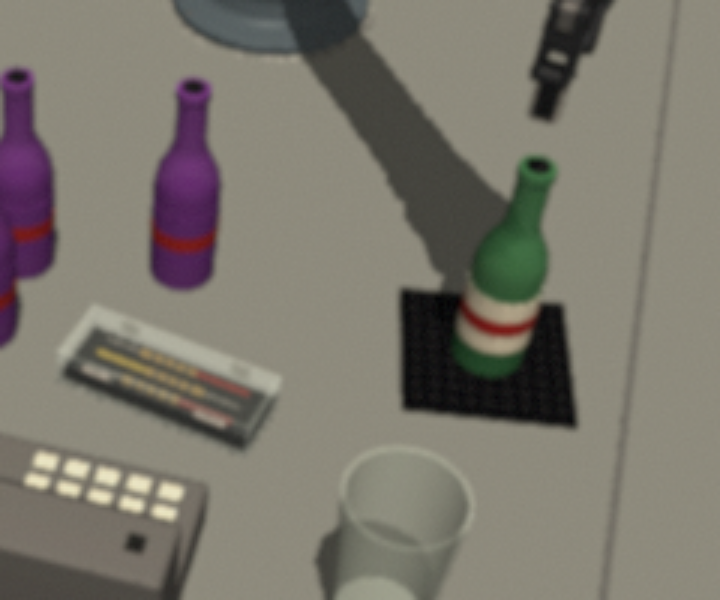

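The bottle stands on the mat (mouth at crop (538,165), foot at about (490,365)) and is let go. I'll check numerically that it is upright and re-measure the case.

```bash
python3 - <<'E'
from h import *
print("mouth",ray("scene",(np.array([538,166])+.5)/3-.5+[300,100],208), "expect px",(proj("scene",[462,303,208])-[300,100])*3)
t=camera("top"); a=t[180:250,235:340]
h=cv2.cvtColor(a,cv2.COLOR_RGB2HSV); rgb=a.astype(int)
white=(rgb[...,2]-rgb[...,0]>-4)   # lid/foam is bluish, counter is warm
m=mask_big(white,(50,32)); c=max(cv2.findContours(m.astype(np.uint8),0,2)[0],key=cv2.contourArea)
b=cv2.boxPoints(cv2.minAreaRect(c))+[235,180]; w=ray("top",b,36); print(b.round(1),w.round(),w.mean(0).round(1),np.linalg.norm(np.diff(w,axis=0),axis=1))
v=cv2.resize(a,(735,490),interpolation=cv2.INTER_CUBIC); cv2.polylines(v,[((b-[235,180]+.5)*7).astype(int)],True,(255,0,0)); cv2.imwrite("pics/case.png",v[:,:,::-1])
E
```

```text
mouth [[461.86456675 301.8304577  208.        ]] expect px [[538.58141864 165.4493651 ]]
[[250.8 218.8]
 [255.2 194.1]
 [321.2 205.7]
 [316.8 230.4]] [[572. 155.  36.]
 [636. 145.  36.]
 [608. -25.  36.]
 [544. -14.  36.]] [589.9  65.3  36. ] [ 64.41097283 172.48555638  64.38981853]
```

View pics/case.png

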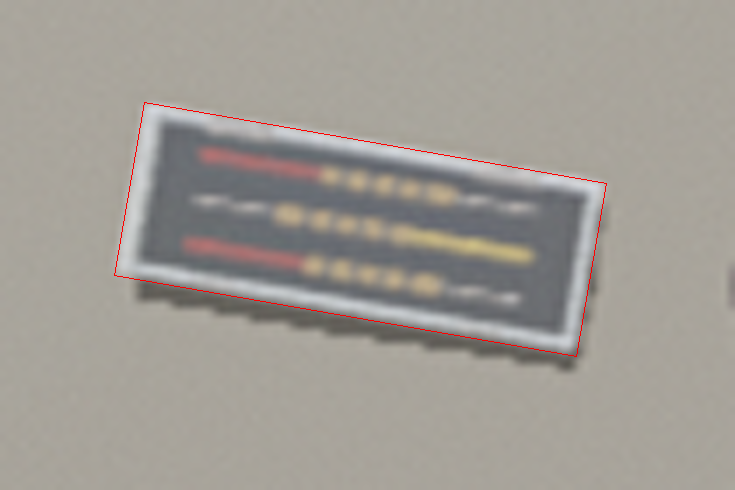

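The fit agrees with the first measurement: case centre (590,65), long yaw 1.41. Next comes the guarded descent and grip.

```bash
python3 - <<'E'
from h import *
X,Y=590,65.2; q=down(-0.16)
servo_line([X,Y,270],q,rate=180); rep("over")
servo_line([X,Y,60],rate=120); servo_line([X,Y,6],rate=50); dwell(.2); f0=state()["force"][2]; rep("z6")
for z in np.arange(5,-2.1,-1):
    servo_line([X,Y,z],rate=20); dwell(.15); f=state()["force"][2]
    if f-f0>2.5: break
rep(f"end {z}")
if f-f0>2.5: servo_line([X,Y,z+5],rate=30)
cv2.imwrite("pics/grasp.png",cv2.resize(camera("scene")[100:280,260:480],(720,589))[:,:,::-1])
E
```

```text
over 17.86 [589.6  66.5 270. ] [-0.4 -0.2  0.5] 0.998 [-0.15  0.3  -0.04  1.69  0.01  1.15 -0.35]
z6 21.19 [590.2  65.2   6.3] [ 0.1 -1.3 -1.2] 0.999 [-0.15  0.61 -0.04  1.9   0.04  0.63 -0.37]
end -2.0 24.39 [590.   65.2  -2. ] [ 0.8  0.1 -0.2] 1.0 [-0.15  0.63 -0.04  1.9   0.04  0.61 -0.37]
```

View pics/grasp.png

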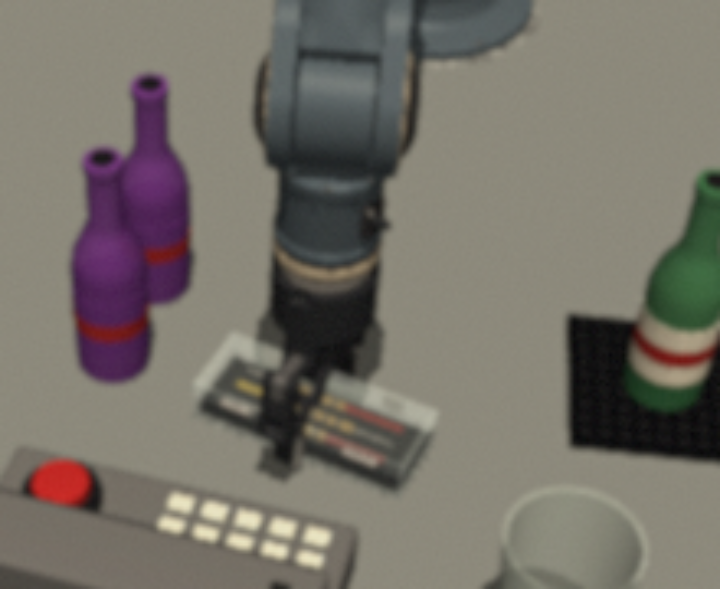

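There was no counter contact down to TCP -2, since the open pads stand back. The near finger is at crop (283,450), outside the case edge and clear of the scorer. Gripping now, with a small test lift first.

```bash
python3 - <<'E'
from h import *
X,Y=590,65.2
servo_line([X,Y,-1],rate=20)
grip(0.0); dwell(.3); rep("grip")
servo_line([X,Y,14],rate=30); dwell(.3); rep("test"); print(state()["moment"].round(2))
if state()["grip_width"]>.5:
    servo_line([X,Y,121],rate=60); dwell(.5); rep("lifted"); print(state()["moment"].round(2))
s=camera("scene"); cv2.imwrite("pics/lift.png",cv2.resize(s[90:310,180:500],(800,550))[:,:,::-1])
E
```

```text
grip 25.33 [590.6  65.2  -0.6] [ 1.1 -0.3  4.6] 0.717 [-0.15  0.62 -0.04  1.9   0.04  0.61 -0.37]
test 26.28 [589.9  65.2  13.9] [-0.1  0.1 -2.7] 0.718 [-0.15  0.6  -0.04  1.9   0.04  0.64 -0.37]
[0.04 0.01 0.02]
lifted 28.72 [590.   65.2 121. ] [ 0.3  0.2 -2.6] 0.716 [-0.15  0.45 -0.04  1.84  0.02  0.85 -0.36]
[-0.    0.03  0.03]
```

View pics/lift.png

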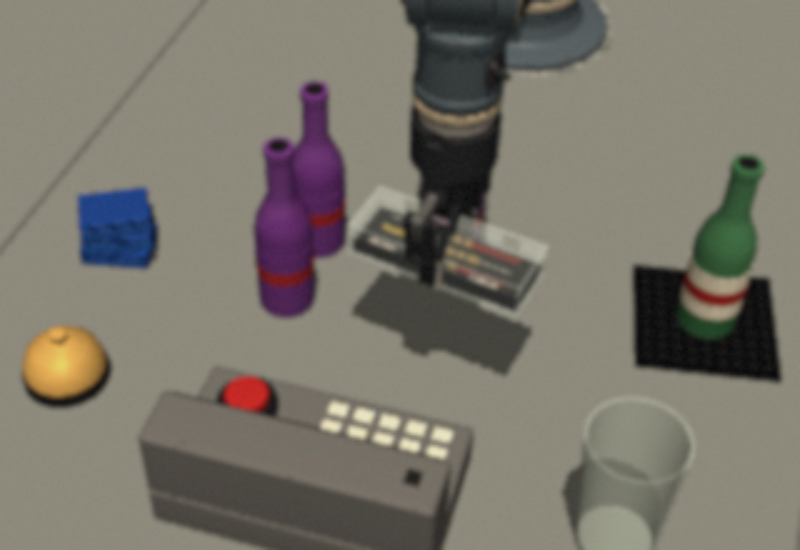

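The case hangs in the air with its shadow beneath it, and the bottle is upright on the mat. A quick check that it is level: compare the expected lid corners with those visible at picture (375,187), (548,242) and (348,255).

```bash
python3 - <<'E'
from h import *
c=np.array([[634,145],[608,-25],[546,-14],[573,154]]); P=np.c_[c,[157.6]*4]
print(((proj("scene",P)-[180,90])*2.5).round(),((proj("scene",P-[0,0,36])-[180,90])*2.5).round())
dwell(.6); rep("final"); sign_off()
E
```

```text
[[523. 290.]
 [346. 226.]
 [380. 186.]
 [550. 246.]] [[519. 319.]
 [347. 254.]
 [380. 215.]
 [545. 275.]]
final 29.37 [590.   65.2 121. ] [-0.3  0.2 -3.1] 0.718 [-0.15  0.45 -0.04  1.84  0.02  0.85 -0.36]
the job is handed in; nothing more can be done
```

I moved the green bottle from the dart case to the drip mat by its neck and let go. I then gripped the case across its width, lifted it straight up about 122 mm and handed the job in at 29 s, still holding it. The sign-off gives no verdict.

- **Bottle:** after release its mouth measured (462, 302) mm against the mat centre at (462, 303). So it is upright and centred. The last picture shows it still standing.
- **Case:** the grip was steady, with opening 0.717, about 2.6–3.1 N of load and almost no moment. The two far lid corners were within about 2 px of where a level case should be. I had misread the near-left one as a lid corner: it fits the bottom corner, to about 1 px. I did not check the case separately in the top camera.
- **Other things:** in the scene pictures the boxes, bell, glass, scorer and its button, and the two purple bottles in view looked undisturbed. The third purple bottle was hidden behind the gripper in the last picture. I did not measure any of them.

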